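# Bring the teapot round to the empty glass

### The job

Tea is about to be poured: push the turntable round until the teapot is on the side where the lone empty glass stands on the table, and leave the turntable clicked home in the catch that puts the pot nearest to that glass. Turn it gently, pushing only on the turntable itself and never on the crockery, so that everything on it stays standing where it is, and leave the other things on the table alone.

Things in the scene. Friction and masses are not known exactly. Their poses are not given: they have to be found in the camera images.
- turntable: Round aluminium turntable, plate 320 mm across, 5 mm thick, turning either way without end about its z axis on a fixed foot. Origin: centre of the plate's flat top, on the turning axis, 50 mm above the table. A gallery of three curved rails (8 mm round bar, each on four upright 8 mm posts) stands near the edge, centre line 147 mm from the axis, 40 mm above the plate.
- gap_0 (a point): Middle of one of the three equal gaps between the rails, at rail height, 147 mm from the axis, in the turntable's own +x direction. Each gap is 44 degrees wide between the centres of its two end posts (about 110 mm): closed fingers let down into it from above, clear of the plate, can push the end post of a rail either way.
- gap_1 (a point): Middle of the next gap, like gap_0, in the turntable's own direction 120 degrees (counter-clockwise from its +x, seen from above). Rails and gaps alternate: the rails are centred on the own directions 60, 180 and -60 degrees and each spans 76 degrees between its end posts.
- gap_2 (a point): Middle of the third gap, like gap_0, in the turntable's own direction -120 degrees.
- hub (a point): Same point as the turntable's origin. A spring catch hidden under the plate drops into a notch every quarter turn: the plate is drawn in from about 3 degrees either side and then stands firm; 7 to 9 N at the rail pushes it out. Between catches drag at the rail is about 1 N, plus 3 N per rad/s. Where the catches lie cannot be seen: the foot is set down a little askew each time.
- rail_end (a point): Top of the rail's end post that borders gap_0 on its counter-clockwise side: the post is 8 mm across and stands 44 mm above the plate to the rail's top; 147 mm from the axis. The other five end posts are alike. In the right catch the pot points to within 20 degrees of the glass, seen from the axis; just where must be felt. The start may be in a wrong catch or between two.
- teapot: White ceramic teapot standing on the turntable, body 108 mm across, 114 mm high to the lid's knob; origin at the centre of its underside, about 75 mm from the turning axis in the turntable's own -x direction. Its spout (own -x) points outwards and overhangs the gallery, 95 mm from the pot's centre and up to 95 mm above the plate; handle to +x.
- empty_glass: Amber tea glass, 58 mm across the rim, 76 mm high, empty, standing alone on the table 215 to 246 mm from the turning axis, to the left or the right of the turntable; origin at the centre of its underside. The pot is to be turned to its side.
- cup_1: Amber tea glass of the same shape standing on the turntable, about 100 mm from the axis; origin at the centre of its underside.
- cup_2: The other amber tea glass on the turntable, same shape and origin.
- sugar_bowl: Blue plastic sugar bowl with its lid on, standing on the turntable, 92 mm across, 72 mm high to the lid's knob, about 90 mm from the axis; origin at the centre of its underside.
- sweet_jar: Clear jar with a steel cap, 80 mm across, 100 mm high, on the table on the other side of the turntable from the empty glass. Bystander; origin at the centre of its underside.
- flask: Steel vacuum flask, 114 mm across, 270 mm high, with a black side handle, at the left of the table. Bystander; origin at the centre of its underside.
- mortar: White marble mortar, 110 mm across, 85 mm high, at the right of the table. Bystander; origin at the centre of its underside.
Things that resemble listed ones, but are neither listed nor needed, are in the scene too. What is shaped like the cup_1 but red is not meant. Leave any purple look-alike of the cup_2 alone.

How it is judged:
By the outcome, as a careful person would: the job done as asked, in the order asked, and still so for the second after the job is handed in, with the robot touching nothing.
It also fails if it takes over 72 s, if anything falls off the work surface, if the arm or the gripper's body presses on something with over 40 N, if the wrist force passes 120 N, or if a joint passes its speed limit or range.

### The arm

A 6-joint arm with a two-finger parallel gripper is mounted at the origin on the work surface. World frame = base frame: x ahead of the robot, y to its left, z up, the work surface at z = 0. Lengths are in m, angles in rad, forces in N, time in s.
With the tool pointing down it reaches from about 0.375 to 0.9 m from the base axis. Payload 3.1 kg.
Tool frame: the origin (TCP) lies midway between the tips of the shut fingers; the grasp point (between the pads) lies 19 mm behind it (manip.pinch_z is the distance from the TCP to the grasp point, in m); z points along the fingers, y is the line along which they close (so a half turn about z gives the same grasp; the last joint's range is limited). The gripper opens to 85 mm and grips with 20 to 120 N. Pads are 22 mm wide; open, the fingers measure 114 mm over their backs; the gripper's body (76 mm by 85 mm) begins 54 mm behind the grasp point. The pads swing forward as they close: fully open they stand 13 mm farther back than shut.
Start: joints at [1.099, 0.527, 1.433, -0, 1.181, -0.178], TCP at [0.18, 0.598, 0.231] pointing down, gripper open.
Joint ranges: [-3.08, 3.08], [-0.75, 2.2], [0.22, 2.44], [-1.43, 4.57], [0, 2.65], [-2.85, 2.85]. Speed limits (rad/s): [2.79, 2.79, 3.14, 3.14, 3.14, 3.14].

### API

Orientations are given as a unit quaternion [x, y, z, w].
In Python, from station import manip, viewer, ticket gives the robot as it stands.
- The arm moves only by the shell command python3 -m creep 'ROWS' [FORCE]. ROWS is JSON, a list of rows, each an object with "slide": the shift along the tool's x, y, z in cm, a list of three; "angular": the turn, a rotation vector about the tool's x, y, z in rad, a list of three; "claw": the opening, from -1 (shut) to 1 (fully open). A call has 1 to 10 rows; each row shifts and turns the commanded pose from where the row before left it, along the tool's axes as they then stand; what a row does not reach is not made up. A row lasts 1/12 s, in which the tool goes at most 41.7 mm and 7.16 degrees, less where a joint would pass 70% of its speed; a pose out of reach is approached as far as the arm can. A call with a gripper value outside its range is refused whole. The fingers move at their own pace and stop on an object; FORCE is the grip in N (left out, the last holds). Time passes only in rows, so rows that do not move let the fingers close. It gives the time, the measured TCP pose, the force, the opening and the grip force at its end, in the units of the state.
- manip.sense(): the state, without advancing time (a new reading comes with each control period).
- viewer.snapshot(name): name is "scene" or "top"; returns the picture (400x640x3 uint8, blue, green, red); there is no depth.
- viewer.calibration(name): a dict with "fov_y" (degrees; the focal length in pixels is half the picture's height over the tangent of half this angle, whatever the lens; pixels are square), "cx", "cy" (the principal point, pixels), "T" (4x4, takes a point from camera to world coordinates). Camera axes: x right, y up, looking along -z (the intrinsics and any distortion apply to the point x, -y, -z); pixel columns grow to the right and rows downward; lengths in m; the calibration is good to about 2 mm. A picture is of the moment at which its call begins. calibration takes no time and is no camera call.
- ticket.sign_off(): hands the job in; it is judged then, once.
The state is a dict: "t": time; "q": joint angles; "qd": joint speeds; "tau": joint torques, N m; "tcp_pos": TCP position; "tool_rot": TCP orientation; "force": force on the tool from outside, world axes, zero at the start; "ft_torque": the same for the moment, N m; "finger_gap": opening from 0.0 (shut) to 1.0 (fully open); "gripper_force": force on a finger pad.
Only numpy, scipy, OpenCV 4.12 (cv2) and the standard library are available. Lean on these libraries where they do the work, as an engineer would, in place of code of your own. Each camera call takes 0.05 s, during which the arm holds its last target. There are 200 camera calls.

## Working session

There is one attempt and no reset: what is moved stays moved. The work goes in short steps, Python scripts to look and compute and a shell command to move; the robot and the scene stay as the last step left them, time stands still between calls to the robot, and variables do not carry over. Pictures are saved under pics/ and viewed, at most 10 in all, crops included, and the job is handed in when it is done.

```bash
mkdir -p pics; ls
python3 - <<'E'
from station import manip, viewer
import cv2
for n in("scene","top"):
    cv2.imwrite(f"pics/{n}0.png",viewer.snapshot(n)); print(n,viewer.calibration(n))
print(manip.sense())
E
```

```text
pics
scene {'fov_y': 52.23042877149912, 'cx': 318.4680953088961, 'cy': 198.5782714315574, 'T': array([[-0.74687911, -0.55971977,  0.35900608,  0.99967841],
       [ 0.66482282, -0.63950422,  0.38606342,  0.48174821],
       [ 0.01349857,  0.52701814,  0.84974683,  1.11921959],
       [ 0.        ,  0.        ,  0.        ,  1.        ]])}
top {'fov_y': 54.1590542396587, 'cx': 318.5276132748823, 'cy': 198.22516710115696, 'T': array([[-1.19767404e-02,  9.78243348e-01, -2.07114728e-01,
         2.81139985e-01],
       [-9.99925182e-01, -1.22322864e-02,  4.67931279e-05,
         1.44335324e-02],
       [-2.48771161e-03,  2.07099792e-01,  9.78316660e-01,
         1.36034709e+00],
       [ 0.00000000e+00,  0.00000000e+00,  0.00000000e+00,
         1.00000000e+00]])}
{'t': 0.1, 'q': array([ 1.09951339e+00,  5.28390228e-01,  1.43376072e+00,  3.36481193e-06,
        1.18141589e+00, -1.78519534e-01]), 'qd': array([-0.00031863, -0.00203149, -0.00286423,  0.00030016, -0.00027771,
        0.00033253]), 'tau': array([-2.15891114e-04, -4.43308926e+01, -1.78584301e+01, -2.29879943e-04,
        3.86379237e-03, -6.83577312e-06]), 'tcp_pos': array([0.18006154, 0.5978316 , 0.2304253 ]), 'tool_rot': array([ 1.45860057e-01,  9.89304740e-01, -9.34954647e-04, -3.16569780e-04]), 'force': array([-0.27721888, -0.048693  ,  0.81234466]), 'ft_torque': array([-0.02033523, -0.03565719, -0.05854095]), 'gripper_force': 0.0, 'finger_gap': 0.9993061987058368}
```

View pics/top0.png

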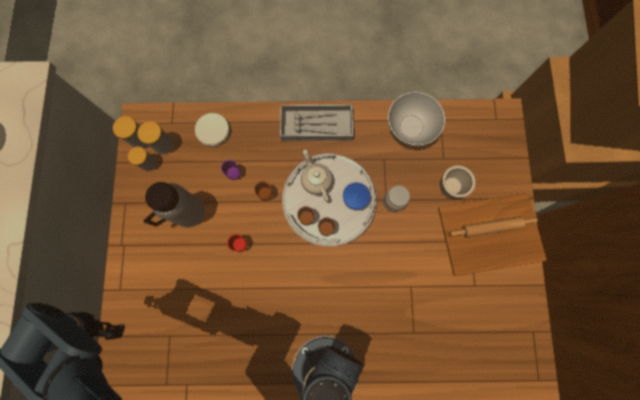

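View pics/scene0.png

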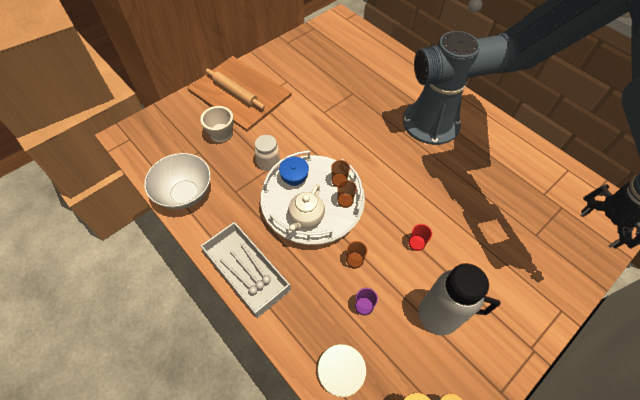

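The top view shows the lone amber glass at (264,191), left of the turntable (centre about 329,199). Possible mistakes:
- The purple look-alike at (232,170) and the red one at (238,243) are both to be left alone.
- The amber cups on the plate, at (307,216) and (327,226), are the ones to keep standing.
- The yellow glasses at (125,127), (149,132) and (137,156) are not listed.

The pot is at (317,177), with its spout at (307,155). The sweet jar is on the right at (397,198). Next I'll take close crops.

Run:
```python
import cv2
def crop(n,x0,y0,x1,y1,s):
    im=cv2.imread(f"pics/{n}0.png")[y0:y1,x0:x1]
    im=cv2.resize(im,None,fx=s,fy=s,interpolation=cv2.INTER_CUBIC)
    for x in range((x0+9)//10*10,x1,10):
        cv2.line(im,((x-x0)*s,0),((x-x0)*s,5),(0,255,0),1)
        if x%20==0: cv2.putText(im,str(x),((x-x0)*s,16),0,.4,(0,255,0),1)
    for y in range((y0+9)//10*10,y1,10):
        cv2.line(im,(0,(y-y0)*s),(5,(y-y0)*s),(0,255,0),1)
        if y%20==0: cv2.putText(im,str(y),(6,(y-y0)*s),0,.4,(0,255,0),1)
    cv2.imwrite(f"pics/{n}0c.png",im)
crop("top",250,145,385,250,5); crop("scene",250,145,380,270,4)
```

```text
(no output)
```

View pics/top0c.png

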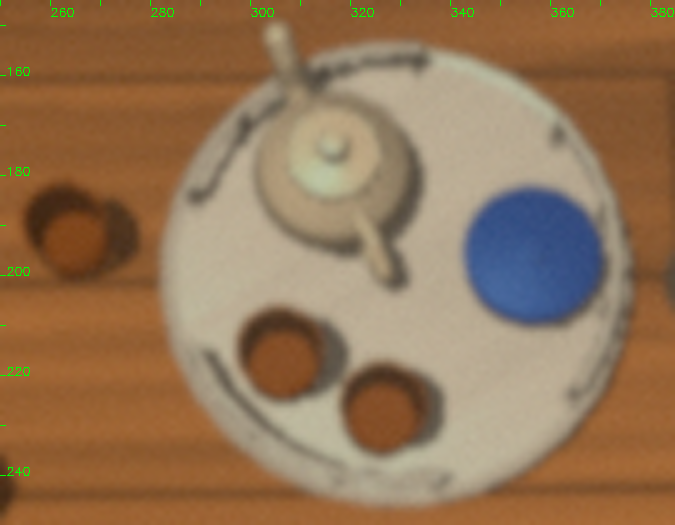

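View pics/scene0c.png

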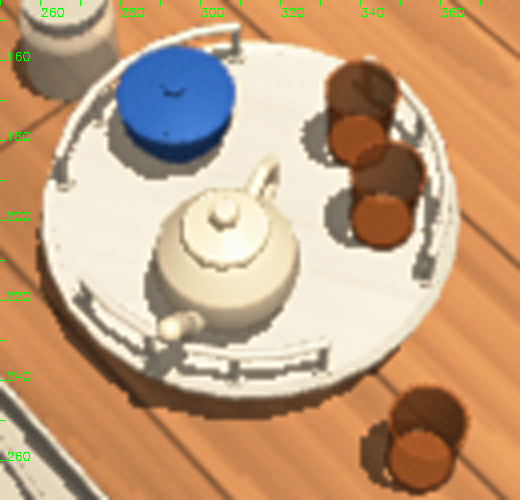

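Both crops confirm the lone amber glass at top (264,191), with nothing else near it. In the scene view the rail-end tops are near (330.5,232), (270.7,215.7) and (309.5,151.7). I'll fit the turntable model to both views and triangulate the glass and the rail.

```bash
cat > geo.py <<'E'
import numpy as np
from station import viewer
C={n:viewer.calibration(n) for n in("scene","top")}
def f(n): return 200/np.tan(np.radians(C[n]["fov_y"]/2))
def proj(n,P):
    P=np.atleast_2d(P); T=C[n]["T"]; c=(P-T[:3,3])@T[:3,:3]
    return np.c_[C[n]["cx"]+f(n)*c[:,0]/-c[:,2], C[n]["cy"]+f(n)*c[:,1]/c[:,2]]
def ray(n,u,v):
    T=C[n]["T"]; d=T[:3,:3]@np.array([(u-C[n]["cx"])/f(n),-(v-C[n]["cy"])/f(n),-1]); return T[:3,3],d/np.linalg.norm(d)
def onz(n,u,v,z):
    o,d=ray(n,u,v); return o+d*(z-o[2])/d[2]
def tri(a,b):
    (o1,d1),(o2,d2)=ray("top",*a),ray("scene",*b)
    s,t=np.linalg.lstsq(np.c_[d1,-d2],o2-o1,rcond=None)[0]
    p,q=o1+s*d1,o2+t*d2; return (p+q)/2,np.linalg.norm(p-q)
def posts(c,th):
    a=np.radians([22,98,142,218,-98,-22])+th
    return np.c_[c[0]+.147*np.cos(a),c[1]+.147*np.sin(a),np.full(6,.094)]
E
cat > fit.py <<'E'
from geo import *
import cv2
from scipy.optimize import least_squares
rim={"top":[(282,200),(374.8,200),(328,153.4),(328,246),(297,165)],"scene":[(260.5,200),(365,200),(282,228.5),(312,155.3)]}
ends=np.array([(330.5,232),(270.7,215.7),(309.5,151.7)])
def rimres(c):
    return np.concatenate([[np.hypot(*(onz(n,*p,c[2])[:2]-c[:2]))-.16 for p in rim[n]] for n in rim])
s=least_squares(rimres,[.6,0,.05]); c=s.x; print("centre,height",c.round(4),"res mm",(s.fun*1e3).round(1))
pe=np.array([onz("scene",*e,.094) for e in ends]); d=pe-[c[0],c[1],0]
print("ends r",np.hypot(d[:,0],d[:,1]).round(3),"az",np.degrees(np.arctan2(d[:,1],d[:,0])).round(1))
for n,a,b in[("knob",(313.5,174),(305.8,197)),("spout tip",(302.5,152),(294,226)),("glass base",(263,193),(355,260)),
             ("cup1 base",(305,217),(345.8,200)),("cup2 base",(325,228),(338.5,180)),("sugar knob",(354.5,196),(293,167))]:
    p,e=tri(a,b); v=p[:2]-c[:2]; print(n,p.round(3),"err",round(e,4),"r",np.hypot(*v).round(3),"az",np.degrees(np.arctan2(v[1],v[0])).round(1))
E
python3 fit.py
```

```text
centre,height [ 0.5541 -0.0191  0.0588] res mm [ -2.3  -2.3   1.9  -0.3   1.4   3.2  -2.4 -11.6  -6. ]
ends r [0.153 0.155 0.142] az [  66.6   -4.5 -125.8]
knob [0.616 0.025 0.164] err 0.0102 r 0.076 az 35.5
spout tip [0.694 0.063 0.145] err 0.0047 r 0.163 az 30.3
glass base [0.59  0.209 0.01 ] err 0.0051 r 0.23 az 81.1
cup1 base [0.493 0.06  0.061] err 0.0013 r 0.1 az 127.8
cup2 base [ 0.456 -0.008  0.057] err 0.0053 r 0.098 az 173.7
sugar knob [ 0.555 -0.107  0.112] err 0.0101 r 0.088 az -89.6
```

The measurements agree with the description:

| Item | Distance from axis | Height | Azimuth |
|---|---|---|---|
| Turntable centre | at (0.554, -0.019) | – | – |
| Pot | 76 mm | knob at 0.164 m | about 33° |
| Glass | 230 mm | – | about 81° |
| Gap_0 middle | 147 mm | rail height | about 213° |
| Post to push (rail_end) | 147 mm | rail height | about 235° |

The pot has to turn about 48° ± 20° counter-clockwise. I'll move above gap_0 with the fingers shut.

```bash
python3 -m creep '[{"slide":[-2.5,-2.2,0],"angular":[0,0,0],"claw":-1},{"slide":[-2.5,-2.2,0],"angular":[0,0,0],"claw":-1},{"slide":[-2.5,-2.2,0],"angular":[0,0,0],"claw":-1},{"slide":[-2.5,-2.2,0],"angular":[0,0,0],"claw":-1},{"slide":[-2.5,-2.2,0],"angular":[0,0,0],"claw":-1},{"slide":[-2.5,-2.2,0],"angular":[0,0,0],"claw":-1},{"slide":[-2.5,-2.2,0],"angular":[0,0,0],"claw":-1},{"slide":[-2.5,-2.2,0],"angular":[0,0,0],"claw":-1},{"slide":[-2.5,-2.2,0],"angular":[0,0,0],"claw":-1},{"slide":[-2.5,-2.2,0],"angular":[0,0,0],"claw":-1}]'
python3 -m creep '[{"slide":[-2,-3.2,0],"angular":[0,0,0],"claw":-1},{"slide":[-2,-3.2,0],"angular":[0,0,0],"claw":-1},{"slide":[-2,-3.2,0],"angular":[0,0,0],"claw":-1},{"slide":[-2,-3.2,0],"angular":[0,0,0],"claw":-1},{"slide":[-1.5,-3.2,0],"angular":[0,0,0],"claw":-1},{"slide":[-1.5,-3.2,0],"angular":[0,0,0],"claw":-1},{"slide":[-1.5,-3.2,0],"angular":[0,0,0],"claw":-1},{"slide":[-1.5,-3.2,0],"angular":[0,0,0],"claw":-1},{"slide":[-1.5,-3.2,0],"angular":[0,0,0],"claw":-1},{"slide":[-1.5,-3.2,0],"angular":[0,0,0],"claw":-1}]'
```

```text
t: 0.93
tcp_pos: [0.3565, 0.314, 0.2311]
tool_rot: [0.146, 0.989, -0.0, -0.0]
force: [0.1, 0.1, -0.1]
finger_gap: 0.0
gripper_force: 0.0
t: 1.77
tcp_pos: [0.4263, -0.0415, 0.2312]
tool_rot: [0.146, 0.989, 0.0, -0.0]
force: [0.2, 0.6, 0.0]
finger_gap: -0.0
gripper_force: 0.0
```

```bash
python3 -m creep '[{"slide":[-0.9,-3,0],"angular":[0,0,0.1],"claw":-1},{"slide":[0,-1.5,0],"angular":[0,0,0.12],"claw":-1},{"slide":[0,0,0],"angular":[0,0,0.12],"claw":-1},{"slide":[0,0,0],"angular":[0,0,0.12],"claw":-1},{"slide":[0,0,0],"angular":[0,0,0.12],"claw":-1},{"slide":[0,0,0],"angular":[0,0,0.12],"claw":-1},{"slide":[0,0,0],"angular":[0,0,0],"claw":-1},{"slide":[0,0,0],"angular":[0,0,0],"claw":-1}]'
cat > rel.py <<'E'
import numpy as np,sys
from station import manip
from scipy.spatial.transform import Rotation as R
s=manip.sense(); c=np.array([.554,-.019]); v=s["tcp_pos"][:2]-c; M=R.from_quat(s["tool_rot"]).as_matrix()
az=np.degrees(np.arctan2(v[1],v[0]))%360
t=np.array([-v[1],v[0]])/np.hypot(*v); F=s["force"][:2]
print("r",np.hypot(*v).round(4),"az",az.round(1),"z",s["tcp_pos"][2].round(4),"toolx az",np.degrees(np.arctan2(M[1,0],M[0,0])).round(1),"Ftan",(F@t).round(2),"Frad",(F@v/np.hypot(*v)).round(2),"Fz",s["force"][2].round(2),"q6",s["q"][5].round(2))
if len(sys.argv)>2:
    r,a=float(sys.argv[1]),np.radians(float(sys.argv[2])); g=np.r_[c+r*np.array([np.cos(a),np.sin(a)]),.072]
    print("slide to goal cm",(M.T@(g-s["tcp_pos"])*100).round(2))
E
python3 rel.py .150 215
```

```text
t: 2.43
tcp_pos: [0.4206, -0.085, 0.2311]
tool_rot: [0.475, 0.88, -0.0, -0.0]
force: [-0.8, -0.3, -0.1]
finger_gap: 0.0
gripper_force: 0.0
r 0.1488 az 206.3 z 0.2311 toolx az 123.3 Ftan -0.09 Frad 0.85 Fz -0.1 q6 -1.04
slide to goal cm [-2.26 -0.22 15.91]
```

```bash
python3 -m creep '[{"slide":[-1.1,-0.1,2],"angular":[0,0,0],"claw":-1},{"slide":[-1.1,-0.1,2],"angular":[0,0,0],"claw":-1},{"slide":[0,0,2],"angular":[0,0,0],"claw":-1},{"slide":[0,0,2],"angular":[0,0,0],"claw":-1},{"slide":[0,0,2],"angular":[0,0,0],"claw":-1},{"slide":[0,0,2],"angular":[0,0,0],"claw":-1},{"slide":[0,0,2],"angular":[0,0,0],"claw":-1},{"slide":[0,0,1],"angular":[0,0,0],"claw":-1},{"slide":[0,0,0.9],"angular":[0,0,0],"claw":-1},{"slide":[0,0,0],"angular":[0,0,0],"claw":-1}]'
python3 rel.py
python3 - <<'E'
from station import viewer
import cv2,numpy as np
a=viewer.snapshot("top")[140:270,270:390]; b=viewer.snapshot("scene")[100:250,240:390]
a=cv2.resize(a,(415,450),interpolation=2); b=cv2.resize(b,(385,450),interpolation=2)
cv2.imwrite("pics/in.png",np.hstack([a,b]))
E
```

```text
t: 3.27
tcp_pos: [0.4305, -0.1042, 0.0709]
tool_rot: [0.475, 0.88, -0.0, -0.002]
force: [-1.0, -0.1, 1.0]
finger_gap: -0.001
gripper_force: 0.0
r 0.15 az 214.6 z 0.0709 toolx az 123.2 Ftan -0.47 Frad 0.9 Fz 1.01 q6 -1.07
```

View pics/in.png

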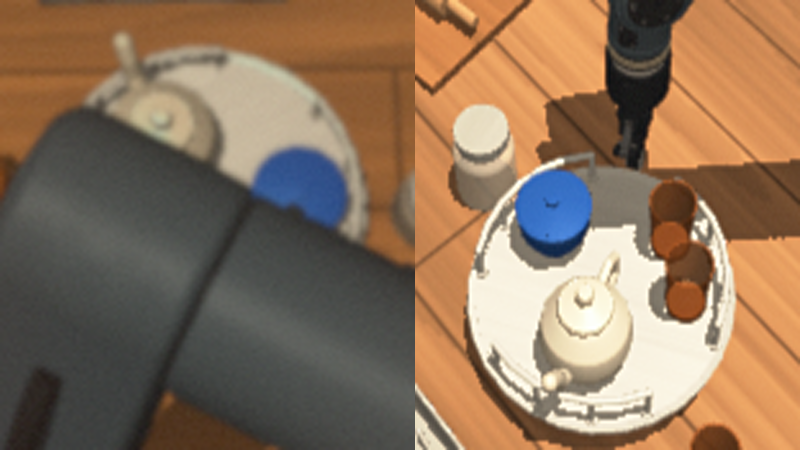

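The fingers are in gap_0, at about (630,160) in the right half of the picture. They're clear of the crockery, and the post to push is beside them at (593,160). Now I'll push counter-clockwise along the arc.

```bash
python3 -m creep '[{"slide":[-0.3,0,0],"angular":[0,0,-0.02],"claw":-1},{"slide":[-0.3,0,0],"angular":[0,0,-0.02],"claw":-1},{"slide":[-0.3,0,0],"angular":[0,0,-0.02],"claw":-1},{"slide":[-0.3,0,0],"angular":[0,0,-0.02],"claw":-1},{"slide":[-0.3,0,0],"angular":[0,0,-0.02],"claw":-1},{"slide":[-0.3,0,0],"angular":[0,0,-0.02],"claw":-1},{"slide":[-0.3,0,0],"angular":[0,0,-0.02],"claw":-1},{"slide":[-0.3,0,0],"angular":[0,0,-0.02],"claw":-1}]'; python3 rel.py
python3 -m creep '[{"slide":[-0.15,0,0],"angular":[0,0,-0.01],"claw":-1},{"slide":[-0.15,0,0],"angular":[0,0,-0.01],"claw":-1},{"slide":[-0.15,0,0],"angular":[0,0,-0.01],"claw":-1}]' | grep force:; python3 rel.py
python3 -m creep '[{"slide":[-0.15,0,0],"angular":[0,0,-0.01],"claw":-1},{"slide":[-0.15,0,0],"angular":[0,0,-0.01],"claw":-1},{"slide":[-0.15,0,0],"angular":[0,0,-0.01],"claw":-1}]' | grep force:; python3 rel.py
```

```text
t: 4.03
tcp_pos: [0.4459, -0.124, 0.0724]
tool_rot: [0.404, 0.915, -0.0, 0.0]
force: [-0.1, -0.0, -0.2]
finger_gap: 0.002
gripper_force: 0.0
r 0.1507 az 224.2 z 0.0724 toolx az 132.4 Ftan -0.09 Frad 0.11 Fz -0.24 q6 -1.25
force: [-0.1, 0.3, -0.6]
gripper_force: 0.0
r 0.1508 az 225.7 z 0.0722 toolx az 134.1 Ftan -0.3 Frad -0.18 Fz -0.61 q6 -1.29
force: [0.1, -0.4, 0.1]
gripper_force: 0.0
r 0.151 az 227.4 z 0.0723 toolx az 135.8 Ftan 0.3 Frad 0.25 Fz 0.09 q6 -1.32
```

```bash
for i in 1 2 3 4; do python3 -m creep '[{"slide":[-0.15,0,0],"angular":[0,0,-0.01],"claw":-1},{"slide":[-0.15,0,0],"angular":[0,0,-0.01],"claw":-1},{"slide":[-0.15,0,0],"angular":[0,0,-0.01],"claw":-1}]' >/dev/null; python3 rel.py; done
```

```text
r 0.1511 az 229.2 z 0.0723 toolx az 137.5 Ftan 0.18 Frad -0.06 Fz 0.62 q6 -1.35
r 0.1514 az 230.5 z 0.0722 toolx az 139.2 Ftan -2.08 Frad -0.32 Fz 1.28 q6 -1.38
r 0.1515 az 232.4 z 0.0722 toolx az 140.9 Ftan -1.42 Frad 0.25 Fz 0.79 q6 -1.41
r 0.1516 az 234.2 z 0.0723 toolx az 142.7 Ftan -1.99 Frad 1.32 Fz 0.06 q6 -1.45
```

Contact came at azimuth 229°, as predicted. The plate now turns freely at about 1.5–2 N, so it isn't in a catch. I'll carry on to where the catch could begin.

```bash
python3 -m creep '[{"slide":[-0.2,0,0],"angular":[0,0,-0.014],"claw":-1},{"slide":[-0.3,0,0],"angular":[0,0,-0.022],"claw":-1},{"slide":[-0.3,0,0],"angular":[0,0,-0.022],"claw":-1},{"slide":[-0.3,0,0],"angular":[0,0,-0.022],"claw":-1},{"slide":[-0.3,0,0],"angular":[0,0,-0.022],"claw":-1},{"slide":[-0.3,0,0],"angular":[0,0,-0.022],"claw":-1},{"slide":[-0.3,0,0],"angular":[0,0,-0.022],"claw":-1},{"slide":[-0.3,0,0],"angular":[0,0,-0.022],"claw":-1},{"slide":[-0.3,0,0],"angular":[0,0,-0.02],"claw":-1},{"slide":[-0.2,0,0],"angular":[0,0,-0.014],"claw":-1}]'; python3 rel.py
for i in 1 2; do python3 -m creep '[{"slide":[-0.15,0,0],"angular":[0,0,-0.01],"claw":-1},{"slide":[-0.15,0,0],"angular":[0,0,-0.01],"claw":-1}]' >/dev/null; python3 rel.py; done
```

```text
t: 6.37
tcp_pos: [0.4898, -0.1575, 0.0723]
tool_rot: [0.223, 0.975, -0.0, 0.0]
force: [-3.1, -1.3, 0.0]
finger_gap: -0.001
gripper_force: 1.2
r 0.1527 az 245.1 z 0.0723 toolx az 154.3 Ftan -2.25 Frad 2.49 Fz 0.03 q6 -1.65
r 0.1526 az 246.2 z 0.0723 toolx az 155.4 Ftan -1.29 Frad 2.27 Fz -0.14 q6 -1.67
r 0.1526 az 247.2 z 0.0723 toolx az 156.5 Ftan -1.78 Frad 1.81 Fz -0.43 q6 -1.69
```

```bash
for i in 1 2 3 4 5; do python3 -m creep '[{"slide":[-0.15,0,0],"angular":[0,0,-0.01],"claw":-1},{"slide":[-0.15,0,0],"angular":[0,0,-0.01],"claw":-1}]' >/dev/null; python3 rel.py; done
```

```text
r 0.1525 az 248.2 z 0.0723 toolx az 157.7 Ftan -2.16 Frad 1.37 Fz 0.08 q6 -1.71
r 0.1526 az 249.4 z 0.0724 toolx az 158.8 Ftan -1.83 Frad 1.58 Fz -0.04 q6 -1.73
r 0.1526 az 250.5 z 0.0724 toolx az 160.0 Ftan -2.09 Frad 2.52 Fz -0.66 q6 -1.75
r 0.1527 az 251.6 z 0.0723 toolx az 161.1 Ftan -1.48 Frad 1.34 Fz -0.84 q6 -1.76
r 0.1527 az 252.8 z 0.0723 toolx az 162.2 Ftan -1.48 Frad 1.38 Fz 0.52 q6 -1.78
```

```bash
for i in 1 2 3 4; do python3 -m creep '[{"slide":[-0.15,0,0],"angular":[0,0,-0.01],"claw":-1},{"slide":[-0.15,0,0],"angular":[0,0,-0.01],"claw":-1}]' >/dev/null; python3 rel.py; done
```

```text
r 0.1528 az 253.9 z 0.0723 toolx az 163.4 Ftan -2.24 Frad 1.5 Fz 0.08 q6 -1.8
r 0.1528 az 255.0 z 0.0723 toolx az 164.5 Ftan -2.99 Frad 1.99 Fz -0.82 q6 -1.82
r 0.1528 az 256.1 z 0.0723 toolx az 165.7 Ftan -2.28 Frad 2.3 Fz -0.38 q6 -1.84
r 0.1529 az 257.2 z 0.0723 toolx az 166.8 Ftan -0.75 Frad 2.11 Fz 0.7 q6 -1.86
```

```bash
python3 rel.py | cut -c1-90
```

```text
r 0.1529 az 257.2 z 0.0723 toolx az 166.8 Ftan -0.75 Frad 2.11 Fz 0.7 q6 -1.86
```

```bash
for i in 1 2 3 4; do python3 -m creep '[{"slide":[-0.15,0,0],"angular":[0,0,-0.01],"claw":-1},{"slide":[-0.15,0,0],"angular":[0,0,-0.01],"claw":-1}]' >/dev/null; python3 rel.py; done
```

```text
r 0.1529 az 258.4 z 0.0723 toolx az 168.0 Ftan -2.23 Frad 0.85 Fz -0.14 q6 -1.88
r 0.1529 az 259.5 z 0.0723 toolx az 169.1 Ftan -1.56 Frad 1.46 Fz -0.1 q6 -1.89
r 0.153 az 260.6 z 0.0723 toolx az 170.3 Ftan -2.29 Frad 0.61 Fz -0.33 q6 -1.91
r 0.153 az 261.7 z 0.0723 toolx az 171.4 Ftan -1.11 Frad 0.4 Fz -0.08 q6 -1.93
```

```bash
python3 -c "
from geo import *
for z in(.1,0.05):
  p=onz('top',397.5,197.5,z);v=p[:2]-[.554,-.019];print(p,np.hypot(*v),np.degrees(np.arctan2(v[1],v[0]))%360)"
for i in 1 2 3 4; do python3 -m creep '[{"slide":[-0.15,0,0],"angular":[0,0,-0.01],"claw":-1},{"slide":[-0.15,0,0],"angular":[0,0,-0.01],"claw":-1}]' >/dev/null; python3 rel.py; done
```

```text
[ 0.54715117 -0.24568722  0.1       ] 0.22679065524640532 268.26946757441243
[ 0.55770426 -0.25600663  0.05      ] 0.23703557340269923 270.8954241909564
r 0.153 az 262.9 z 0.0723 toolx az 172.6 Ftan -1.84 Frad 2.1 Fz -0.73 q6 -1.95
r 0.1531 az 264.0 z 0.0723 toolx az 173.7 Ftan -2.02 Frad 0.2 Fz -0.67 q6 -1.97
r 0.1531 az 265.1 z 0.0723 toolx az 174.9 Ftan -1.42 Frad 1.3 Fz 0.41 q6 -1.98
r 0.1531 az 266.2 z 0.0723 toolx az 176.0 Ftan -1.6 Frad 1.46 Fz 0.1 q6 -2.0
```

```bash
for i in 1 2 3 4; do python3 -m creep '[{"slide":[-0.15,0.05,0],"angular":[0,0,-0.01],"claw":-1},{"slide":[-0.15,0.05,0],"angular":[0,0,-0.01],"claw":-1}]' >/dev/null; python3 rel.py; done
```

```text
r 0.1522 az 267.4 z 0.0723 toolx az 177.1 Ftan -1.64 Frad 1.89 Fz -0.47 q6 -2.02
r 0.1511 az 268.5 z 0.0723 toolx az 178.3 Ftan -1.85 Frad 1.12 Fz -0.09 q6 -2.03
r 0.1501 az 269.6 z 0.0723 toolx az 179.4 Ftan -1.66 Frad 1.61 Fz 0.29 q6 -2.05
r 0.1492 az 270.8 z 0.0723 toolx az -179.4 Ftan -2.64 Frad 1.35 Fz 0.06 q6 -2.07
```

```bash
for i in 1 2 3 4; do python3 -m creep '[{"slide":[-0.15,0,0],"angular":[0,0,-0.01],"claw":-1},{"slide":[-0.15,0,0],"angular":[0,0,-0.01],"claw":-1}]' >/dev/null; python3 rel.py; done
```

```text
r 0.1492 az 271.9 z 0.0723 toolx az -178.3 Ftan -2.47 Frad 1.33 Fz -0.24 q6 -2.08
r 0.1493 az 273.1 z 0.0723 toolx az -177.1 Ftan -2.19 Frad 1.44 Fz 0.12 q6 -2.1
r 0.1493 az 274.3 z 0.0723 toolx az -176.0 Ftan -1.51 Frad 0.4 Fz -0.46 q6 -2.12
r 0.1493 az 275.6 z 0.0724 toolx az -174.8 Ftan -0.55 Frad -0.24 Fz -0.63 q6 -2.14
```

The force dropped away, so the catch may be drawing the plate in. I'll follow it gently.

```bash
for i in 1 2 3; do python3 -m creep '[{"slide":[-0.15,0,0],"angular":[0,0,-0.01],"claw":-1}]' >/dev/null; python3 rel.py; done
```

```text
r 0.1493 az 276.2 z 0.0724 toolx az -174.3 Ftan -0.02 Frad -0.88 Fz 0.22 q6 -2.15
r 0.1494 az 276.7 z 0.0725 toolx az -173.7 Ftan 0.17 Frad 0.02 Fz 0.58 q6 -2.15
r 0.1493 az 277.3 z 0.0725 toolx az -173.1 Ftan -0.1 Frad 0.54 Fz -0.54 q6 -2.16
```

```bash
for i in 1 2 3; do python3 -m creep '[{"slide":[-0.07,0,0],"angular":[0,0,-0.005],"claw":-1}]' >/dev/null; python3 rel.py; done
```

```text
r 0.1494 az 277.5 z 0.0724 toolx az -172.8 Ftan 0.32 Frad 0.67 Fz -0.24 q6 -2.17
r 0.1493 az 277.7 z 0.0724 toolx az -172.6 Ftan -0.26 Frad 0.25 Fz -1.12 q6 -2.17
r 0.1493 az 277.9 z 0.0723 toolx az -172.3 Ftan 0.11 Frad 0.39 Fz -0.05 q6 -2.17
```

```bash
for i in 1 2 3; do python3 -m creep '[{"slide":[-0.07,0,0],"angular":[0,0,-0.005],"claw":-1}]' >/dev/null; python3 rel.py; done
```

```text
r 0.1493 az 278.1 z 0.0723 toolx az -172.0 Ftan -0.14 Frad 0.12 Fz 0.52 q6 -2.18
r 0.1494 az 278.4 z 0.0723 toolx az -171.7 Ftan -0.38 Frad 0.28 Fz 0.99 q6 -2.18
r 0.1494 az 278.7 z 0.0723 toolx az -171.4 Ftan -0.01 Frad -0.67 Fz -0.25 q6 -2.19
```

```bash
for i in 1 2 3; do python3 -m creep '[{"slide":[-0.07,0,0],"angular":[0,0,-0.005],"claw":-1}]' >/dev/null; python3 rel.py; done
python3 - <<'E'
from station import viewer
import cv2,numpy as np
a=viewer.snapshot("top")[140:270,250:390]; b=viewer.snapshot("scene")[100:260,240:380]
a=cv2.resize(a,(400,371),interpolation=2); b=cv2.resize(b,(400,457),interpolation=2)[:371]
cv2.imwrite("pics/mid.png",np.hstack([a,b]))
E
```

```text
r 0.1494 az 278.9 z 0.0723 toolx az -171.1 Ftan 0.26 Frad 0.1 Fz 0.08 q6 -2.19
r 0.1494 az 279.2 z 0.0723 toolx az -170.9 Ftan 0.4 Frad -0.24 Fz 0.24 q6 -2.2
r 0.1494 az 279.4 z 0.0723 toolx az -170.5 Ftan -3.1 Frad 0.6 Fz 1.08 q6 -2.2
```

View pics/mid.png

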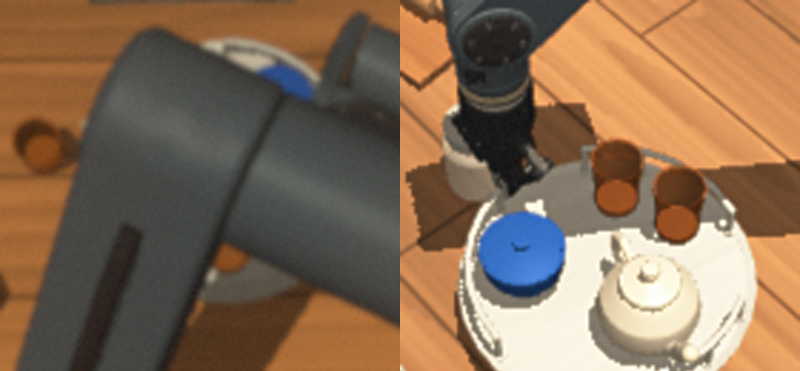

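The fingers met the post again at azimuth 279.4° with 3.1 N, so the plate is held firm. It has turned about 50°, which puts the pot at about 83° against 81° for the glass. The picture shows everything still standing. I'll back off, lift out and withdraw.

```bash
python3 -m creep '[{"slide":[0.2,0,0],"angular":[0,0,0.01],"claw":-1},{"slide":[0.4,0,0],"angular":[0,0,0.02],"claw":-1},{"slide":[0.5,0,0],"angular":[0,0,0.03],"claw":-1},{"slide":[0.5,0,0],"angular":[0,0,0.03],"claw":-1},{"slide":[0,0,-1],"angular":[0,0,0],"claw":-1},{"slide":[0,0,-2.5],"angular":[0,0,0],"claw":-1},{"slide":[0,0,-2.5],"angular":[0,0,0],"claw":-1},{"slide":[0,0,-3],"angular":[0,0,0],"claw":-1},{"slide":[0,0,-3],"angular":[0,0,0],"claw":-1},{"slide":[0,0,-3],"angular":[0,0,0],"claw":-1}]'
python3 rel.py .26 215
```

```text
t: 12.8
tcp_pos: [0.5626, -0.1683, 0.2245]
tool_rot: [-0.037, 0.999, -0.0, 0.0]
force: [-0.2, 0.5, -0.6]
finger_gap: -0.002
gripper_force: 0.0
r 0.1496 az 273.3 z 0.2245 toolx az -175.7 Ftan -0.15 Frad -0.46 Fz -0.6 q6 -2.13
slide to goal cm [22.11  1.67 15.23]
```

```bash
python3 -m creep '[{"slide":[2,-2,0],"angular":[0,0,0],"claw":-1},{"slide":[2,-2,0],"angular":[0,0,0],"claw":-1},{"slide":[2,-2,0],"angular":[0,0,0],"claw":-1},{"slide":[2,-2,0],"angular":[0,0,0],"claw":-1},{"slide":[2,-2,0],"angular":[0,0,0],"claw":-1},{"slide":[2,-2,0],"angular":[0,0,0],"claw":-1},{"slide":[2,-2,0],"angular":[0,0,0],"claw":-1},{"slide":[2,-2,0],"angular":[0,0,0],"claw":-1},{"slide":[0,0,0],"angular":[0,0,0],"claw":-1},{"slide":[0,0,0],"angular":[0,0,0],"claw":-1}]'
python3 - <<'E'
from station import viewer
import cv2,numpy as np
a=viewer.snapshot("top")[140:270,250:410]; b=viewer.snapshot("scene")[120:280,240:400]
cv2.imwrite("pics/end_top.png",a)
a=cv2.resize(a,(400,325),interpolation=2); b=cv2.resize(b,(400,400),interpolation=2)
o=np.zeros((400,800,3),np.uint8);o[:325,:400]=a;o[:,400:]=b
cv2.imwrite("pics/end.png",o)
E
```

```text
t: 13.63
tcp_pos: [0.4144, -0.341, 0.2231]
tool_rot: [-0.036, 0.999, -0.0, 0.001]
force: [0.1, -0.9, -0.0]
finger_gap: -0.0
gripper_force: 0.0
```

View pics/end.png

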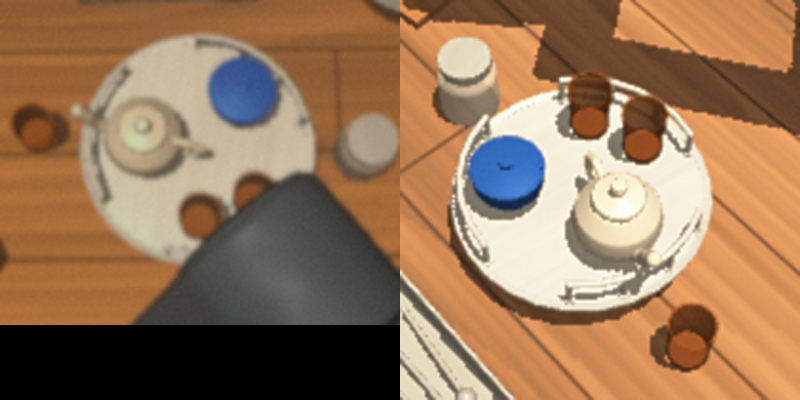

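```bash
python3 -c "
from geo import *
for n,a,b in(('knob',(307.2,190.4),(327.4,194.8)),('spout',(281.2,184.8),(340.8,224))):
  p,e=tri(a,b);v=p[:2]-[.554,-.019];print(n,p.round(3),np.hypot(*v).round(3),np.degrees(np.arctan2(v[1],v[0])).round(1))
from station import ticket; print(ticket.sign_off())"
```

```text
knob [0.563 0.05  0.151] 0.069 82.3
spout [0.589 0.134 0.128] 0.157 77.2
the job is handed in; nothing more can be done
None
```

The turntable is clicked home with the pot at about 82°, against about 81° for the empty glass; the things on it still look to be standing in place, the arm is clear, and the job is handed in at about 14 s.

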